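Shut the row of flip-top vials with a fingertip

TASK

Run the fingertips lightly along the row of four large flip-top vials in the blue rack, so that their standing lids tip over and fall fully shut one after another, in order along the row, beginning at the end vial whose hinge faces outward, away from the other three. Leave the lids of the two small vials beside them standing open, pick nothing up, and do not shove the rack or disturb anything else.

Things in the scene. Friction and masses are not known exactly. Their poses are not given: they have to be found in the camera images.
- rack: loose blue vial rack, about 0.9 kg, any yaw: block x -30 to +85 mm, y +-107 mm, 30 mm high; origin on its underside below the middle of the row of four large fixed vials at x 0. Second row at x 55 mm: two small flip-top vials (y -26, +26), two loose amber vials (y -78, +78). All hinges are on the vials' -y side; open lids stand there, and a push towards rack +y shuts them.
- seat1 (a point): fixed point of the rack: middle of the top face of large vial 1's (30 mm across) white lid when shut, 62.5 mm above the table (vials count from 1 at the rack's -y end to 4 at its +y end, 48 mm apart). Its axes are the rack's.
- seat2 (a point): fixed point of the rack: middle of the top face of large vial 2's (30 mm across) white lid when shut, 62.5 mm above the table (vials count from 1 at the rack's -y end to 4 at its +y end, 48 mm apart). Its axes are the rack's.
- seat3 (a point): fixed point of the rack: middle of the top face of large vial 3's (30 mm across) white lid when shut, 62.5 mm above the table (vials count from 1 at the rack's -y end to 4 at its +y end, 48 mm apart). Its axes are the rack's.
- seat4 (a point): fixed point of the rack: middle of the top face of large vial 4's (30 mm across) white lid when shut, 62.5 mm above the table (vials count from 1 at the rack's -y end to 4 at its +y end, 48 mm apart). Its axes are the rack's.
- lid1 (a joint): large vial 1's lid (white disc 32 mm across, 4 mm thick), rad: 0 shut, 1.9 back stop, starts 1.6 to 1.85. Hinge line 17 mm to the -y side of the vial's middle, 58 mm above the table; 39 mm from hinge to lip. Open, it reaches 97 mm above the table and leans up to 15 mm back past its hinge. Turns at a slight touch, stays put above about 0.6 rad, drops shut below about 0.4 rad.
- lid2 (a joint): angle of large vial 2's lid, rad: 0 shut, starts open at 1.6 to 1.85; size, hinge and behaviour as lid1
- lid3 (a joint): angle of large vial 3's lid, rad: 0 shut, starts open at 1.6 to 1.85; size, hinge and behaviour as lid1
- lid4 (a joint): angle of large vial 4's lid, rad: 0 shut, starts open at 1.6 to 1.85; size, hinge and behaviour as lid1
- small1 (a joint): angle of the lid of the small vial at rack y = -26 mm: 0 shut, starts open at 1.6 to 1.85 and must stay open; lid 22 mm across, 29 mm from hinge to lip, up to about 79 mm above the table.
- small2 (a joint): angle of the lid of the small vial at rack y = 26 mm: 0 shut, starts open at 1.6 to 1.85 and must stay open; lid 22 mm across, 29 mm from hinge to lip, up to about 79 mm above the table.
- vial_a: loose amber vial with a white cap, 21 mm across, 45 mm tall, standing 10 mm deep in the rack's second row at rack y = -78 mm; origin under its middle
- vial_b: the same, at rack y = +78 mm
- bottle: amber reagent bottle, 90 mm across, 200 mm tall, loose; origin under its middle; leave alone
- beaker: glass beaker, 70 mm across, 85 mm tall, loose; origin under its middle; leave alone
- jar: white jar with black cap, 56 mm across, 70 mm tall, loose; origin under its middle; leave alone
- spatula: steel lab spatula, a 7 mm bar with paddle ends, 175 mm long, lying flat, loose; origin under its middle; leave alone
Mind the look-alikes: they are no part of the job. Leave any pink, purple or turquoise look-alike of the vial_a alone.

How it is judged:
By the outcome, as a careful person would: the job done as asked, in the order asked, and still so for the second after the job is handed in, with the robot touching nothing.
It also fails if it takes over 40 s, if anything falls off the work surface, if the arm or the gripper's body presses on something with over 40 N, if the wrist force passes 120 N, or if a joint passes its speed limit or range.

ROBOT

A 6-joint arm with a two-finger parallel gripper is mounted at the origin on the work surface. World frame = base frame: x ahead of the robot, y to its left, z up, the work surface at z = 0. Lengths are in mm, angles in rad, forces in N, time in s.
With the tool pointing down it reaches from about 300 to 775 mm from the base axis. Payload 14.6 kg.
Tool frame: the origin (TCP) lies on the centre line of the jaws, within the pads' length; the fingertips stand 17 mm ahead of it and the grasp point (between the pads) lies 2 mm behind it; z points along the fingers, y is the line along which they close (so a half turn about z gives the same grasp; the last joint's range is limited). The gripper opens to 85 mm and grips with 20 to 120 N. Pads are 22 mm wide; open, the fingers measure 114 mm over their backs; the gripper's body (76 mm by 85 mm) begins 54 mm behind the grasp point. The pads swing forward as they close: fully open they stand 13 mm farther back than shut.
Start: joints at [-1.416, 0.3, 1.521, -0, 1.321, -0.067], TCP at [120.986, -536.518, 248.281] pointing down, gripper open.
Joint ranges: [-3.03, 3.03], [-0.79, 2.21], [0.23, 2.52], [-1.04, 4.18], [0, 3.07], [-2.55, 2.55]. Speed limits (rad/s): [2.22, 2.22, 2.57, 3.14, 3.14, 3.14].

INTERFACE

Orientations are given as a unit quaternion [x, y, z, w].
In Python, from plant import telemetry, snapshot, get_calibration, order, models gives the robot as it stands. The module is installed in compiled form; this text tells all that it offers.
- The arm moves only by the tool apply_moves, never from a script. Its argument "commands" is a list of rows, each a list of 3 entries, a list of its own where there are three numbers: the finger opening in mm, from 0 to 85.4, then the shift along the world's x, y, z in mm, then the turn, a rotation vector about the world's x, y, z in degrees. In form: [[claw, [x, y, z], [ax, ay, az]], ...]. A call has 1 to 10 rows; each row shifts and turns the commanded pose from where the row before left it; what a row does not reach is not made up. A row lasts 1/12 s, in which the tool goes at most 41.7 mm and 7.16 degrees, less where a joint would pass 70% of its speed; a pose out of reach is approached as far as the arm can. A call with a gripper value outside its range is refused whole. The fingers move at their own pace and stop on an object; "squeeze" is the grip in N (left out, the last holds). Time passes only in rows, so rows that do not move let the fingers close. It gives the time, the measured TCP pose, the force, the opening and the grip force at its end, in the units of the state.
- telemetry.get_state(): the state, without advancing time (a new reading comes with each control period).
- snapshot(name): name is "scene" or "top"; returns the picture (480x640x3 uint8, blue, green, red); there is no depth.
- get_calibration(name): a dict with "fovy" (degrees; the focal length in pixels is half the picture's height over the tangent of half this angle, whatever the lens; pixels are square), "cx", "cy" (the principal point, pixels), "distortion" ([k1, k2, p1, p2, k3] as OpenCV has them; the pictures are not rectified), "world_from_camera" (4x4, takes a point from camera to world coordinates). Camera axes: x right, y down, z forward; pixel columns grow to the right and rows downward; lengths in mm; the calibration is good to about 2 mm. A picture is of the moment at which its call begins. get_calibration takes no time and is no camera call.
- order.sign_off(): hands the job in; it is judged then, once.
Trained networks look in the newest picture that a camera, given by its name, has taken for a name from the list of things; names that differ only in an ending like _2 or _b are one class to them, and where a whole thing is asked for, a point or a joint stands for the part that bears it (a point fixed in the world has none). Each returns a list of dicts, best first, with "confidence" (0 to 1); they miss things now and then, are a little off and sometimes report something else, mostly with a low value. They report only what shows in the picture. A call takes as long as a camera call. They do not tell look-alikes from the thing itself.
- models.look_for(camera, thing): "box" ([left, top, width, height] in pixels, round what is visible of it).
- models.spot_point(camera, thing): "point" ([row, column] in pixels: a listed point, or the origin of a listed thing).
The state is a dict: "clock": time; "q": joint angles; "joint_vel": joint speeds; "joint_torque": joint torques, N m; "eef_pos": TCP position; "eef_rot": TCP orientation; "force": force on the tool from outside, world axes, zero at the start; "ft_torque": the same for the moment, N m; "opening": opening from 0.0 (shut) to 1.0 (fully open); "finger_force": force on a finger pad.
Only numpy, scipy, OpenCV 4.12 (cv2) and the standard library are available. Lean on these libraries where they do the work, as an engineer would, in place of code of your own. Each camera call takes 0.05 s, during which the arm holds its last target. There are 200 camera calls.

## Working session

There is one attempt and no reset: what is moved stays moved. The work goes in short steps, Python scripts to look and compute and a tool call to move; the robot and the scene stay as the last step left them, time stands still between calls to the robot, and variables do not carry over. Pictures are saved under pics/ and viewed, at most 10 in all, crops included, and the job is handed in when it is done.

Besides the shell and the picture viewer there is one more tool, called after "Call:" as a command line: name --argument value ..., lists and objects as JSON in quotes. apply_moves: Moves the arm, as the interface text tells. Its arguments: {"type":"object","properties":{"commands":{"type":"array"},"squeeze":{"type":"number"}},"required":["commands"]}

```bash
mkdir -p pics; cat > h.py <<'E'
import numpy as np, cv2
from plant import telemetry, snapshot, get_calibration, order, models
def cam(n):
    c=get_calibration(n); f=240/np.tan(np.radians(c["fovy"])/2)
    return np.array([[f,0,c["cx"]],[0,f,c["cy"]],[0,0,1.]]),np.array(c["distortion"],float),np.array(c["world_from_camera"],float)
def ray(n,rc):
    K,D,T=cam(n); p=cv2.undistortPoints(np.array([[[rc[1],rc[0]]]],float),K,D)[0,0]
    return T[:3,3],T[:3,:3]@np.array([p[0],p[1],1])
def atz(n,rc,z):
    o,d=ray(n,rc); return o+d*(z-o[2])/d[2]
def proj(n,P):
    K,D,T=cam(n); W=np.linalg.inv(T)
    return cv2.projectPoints(np.array(P,float).reshape(-1,3),cv2.Rodrigues(W[:3,:3])[0],W[:3,3],K,D)[0][:,0]
E
python3 - <<'E'
from h import *
for n in("scene","top"):
    cv2.imwrite(f"pics/{n}0.png",snapshot(n))
    print(n,cam(n)[2][:3,3].round())
    for t in("seat1","seat2","seat3","seat4","rack","vial_a","bottle"):
        for r in models.spot_point(n,t)[:4]:
            print(t,round(r["confidence"],2),np.round(r["point"]),atz(n,r["point"],62.5 if 'seat' in t else 0).round()[:2])
s=telemetry.get_state();print(s)
E
```

```text
scene [1587.  100.  718.]
seat1 0.92 [247. 303.] [591. -51.]
seat1 0.77 [255. 364.] [603.  79.]
seat1 0.68 [251. 323.] [601.  -7.]
seat1 0.64 [252. 342.] [597.  32.]
seat2 0.92 [247. 303.] [591. -51.]
seat2 0.77 [255. 364.] [603.  79.]
seat2 0.68 [251. 323.] [601.  -7.]
seat2 0.64 [252. 342.] [597.  32.]
seat3 0.92 [247. 303.] [591. -51.]
seat3 0.77 [255. 364.] [603.  79.]
seat3 0.68 [251. 323.] [601.  -7.]
seat3 0.64 [252. 342.] [597.  32.]
seat4 0.92 [247. 303.] [591. -51.]
seat4 0.77 [255. 364.] [603.  79.]
seat4 0.68 [251. 323.] [601.  -7.]
seat4 0.64 [252. 342.] [597.  32.]
rack 0.71 [278. 330.] [607.  10.]
vial_a 0.72 [290. 362.] [643.  79.]
vial_a 0.67 [276. 289.] [610. -78.]
vial_a 0.59 [312. 250.] [ 739. -136.]
vial_a 0.58 [313. 287.] [734. -63.]
bottle 0.94 [225. 185.] [ 433. -366.]
top [476. -14. 951.]
seat1 0.96 [226. 284.] [603.  39.]
seat1 0.88 [223. 260.] [608.  88.]
seat1 0.8 [231. 333.] [594. -59.]
seat1 0.8 [228. 310.] [600. -13.]
seat2 0.96 [226. 284.] [603.  39.]
seat2 0.88 [223. 260.] [608.  88.]
seat2 0.8 [231. 333.] [594. -59.]
seat2 0.8 [228. 310.] [600. -13.]
[... 495 characters left out ...]
'clock': 0.8, 'q': array([-1.41559401e+00,  2.99888668e-01,  1.52098417e+00, -1.43685483e-05,
        1.32068786e+00, -6.65822448e-02]), 'joint_vel': array([ 0.00163183,  0.00013941, -0.00127045, -0.00077205,  0.0015854 ,
       -0.00145677]), 'joint_torque': array([-4.16606972e-04, -5.43329859e+01, -3.61963856e+01, -9.34095715e-05,
        5.60446897e-04, -6.92536264e-05]), 'eef_pos': array([ 120.98732251, -536.52649728,  248.293504  ]), 'eef_rot': array([ 9.93857552e-01,  1.10666913e-01, -6.24614513e-06,  1.62714741e-05]), 'force': array([ 0.20047623, -0.39541471,  0.04706082]), 'ft_torque': array([ 0.01903616, -0.00550478,  0.01301387]), 'finger_force': 0.0, 'opening': 0.9993201225786269}
```

View pics/scene0.png

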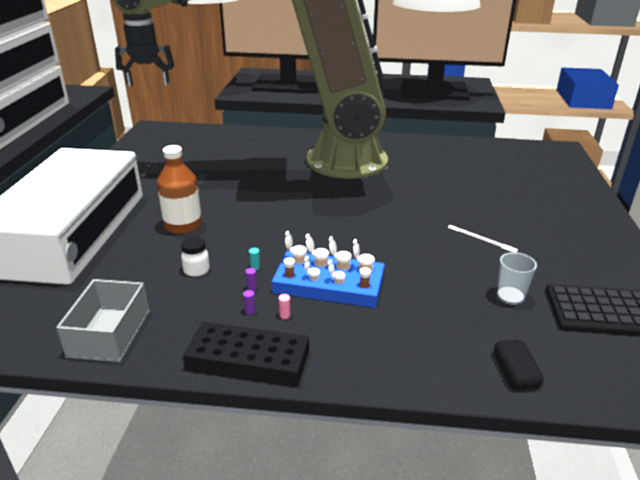

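View pics/top0.png

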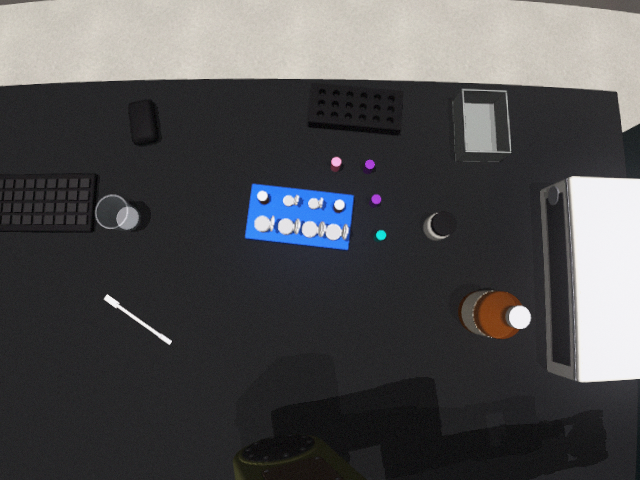

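The scene view shows the blue rack near (330,275): the row of four large vials is on the robot side and the lids stand on their -y (image-left) side. The top view confirms it, with large vials at cols 263–334, row ~228, and lids on the right, so vial 1 is the rightmost at (334,232).

Look-alikes in the top view, none of them targets:
- turquoise vial (381,235)
- purple vials (376,199) and (369,164)
- pink vial (336,162)
- small flip-tops (289,200) and (315,203)

Next I'll fit the rack pose.

```bash
cat >> h.py <<'E'
def fit(ims):
    """rack pose from blue block silhouettes in both views"""
    from scipy.optimize import minimize
    ms={}
    for n,im in ims.items():
        h=cv2.cvtColor(im,cv2.COLOR_BGR2HSV); m=cv2.inRange(h,(105,150,60),(125,255,255))
        k,l,st,_=cv2.connectedComponentsWithStats(m); c=[i for i in range(1,k) if 200<st[i,0]+st[i,2]/2<400 and 180<st[i,1]+st[i,3]/2<320]
        i=max(c,key=lambda i:st[i,4]); hull=cv2.convexHull(np.argwhere(l==i)[:,::-1].astype(np.int32)).reshape(-1,2)
        mm=np.zeros(m.shape,np.uint8); cv2.fillPoly(mm,[hull],1); ms[n]=mm[160:330,200:420]
    def cost(p,only=None):
        c=0
        for n in ms:
            if only and n!=only: continue
            q=cv2.convexHull(proj(n,r2w(p,[[x,y,z] for x in(-30,85) for y in(-107,107) for z in(0,30)])).astype(np.float32)).reshape(-1,2)
            t=np.zeros((170*4,220*4),np.uint8); cv2.fillPoly(t,[np.int32(((q-[200,160])+.5)*4)],1)
            t=cv2.resize(t.astype(np.float32),(220,170),interpolation=cv2.INTER_AREA)
            c+=np.abs(t-ms[n]).sum()
        return c
    out={}
    for o in(None,"scene","top"):
        r=minimize(cost,[600,14,-.095],(o,),method="Nelder-Mead",options=dict(initial_simplex=[[600,14,-.095],[610,14,-.095],[600,24,-.095],[600,14,-.03]]))
        out[o]=(r.x,r.fun)
    return out
def r2w(p,P):
    c,s=np.cos(p[2]),np.sin(p[2]); P=np.array(P,float)
    return P@np.array([[c,s,0],[-s,c,0],[0,0,1]])+[p[0],p[1],0]
E
python3 - <<'E'
from h import *
ims={n:cv2.imread(f"pics/{n}0.png") for n in("scene","top")}
o=fit(ims)
for k,v in o.items(): print(k,v[0].round(3),round(v[1]))
p=o[None][0]
cs=[]
for n,(x,y) in(("scene",(230,210)),("top",(230,160))):
    im=ims[n][y:y+110,x:x+170]; im=cv2.resize(im,None,fx=4,fy=4,interpolation=cv2.INTER_CUBIC)[:300*1+140]
    dr=lambda P,c,r=3:[cv2.circle(im,tuple(int(v) for v in ((q-[x,y]+.5)*4)),r,c,1) for q in proj(n,r2w(p,P))]
    dr([[0,72*k/3,62.5] for k in(-3,-1,1,3)],(0,0,255)); dr([[0,24*k-17,58] for k in(-3,-1,1,3)],(0,255,0)); dr([[a,b,30] for a in(-30,85) for b in(-107,107)],(0,255,255)); cs.append(im[:300 if n=='x' else 440])
v=np.vstack(cs); v=cv2.resize(v,None,fx=.68,fy=.68); cv2.imwrite("pics/fit.png",v)
print(r2w(p,[[0,-72,0],[0,72,0],[0,-135,0],[0,110,0]]).round(1))
for c in("turq",):
    print(atz("top",(235,381),45).round())
E
```

```text
None [ 6.00984e+02  1.16700e+01 -1.13000e-01] 460
scene [ 5.99854e+02  1.15660e+01 -1.14000e-01] 199
top [ 6.02314e+02  1.25120e+01 -1.02000e-01] 230
[[ 592.9  -59.9    0. ]
 [ 609.1   83.2    0. ]
 [ 585.8 -122.5    0. ]
 [ 613.4  121.     0. ]]
[ 588. -157.   45.]
```

View pics/fit.png

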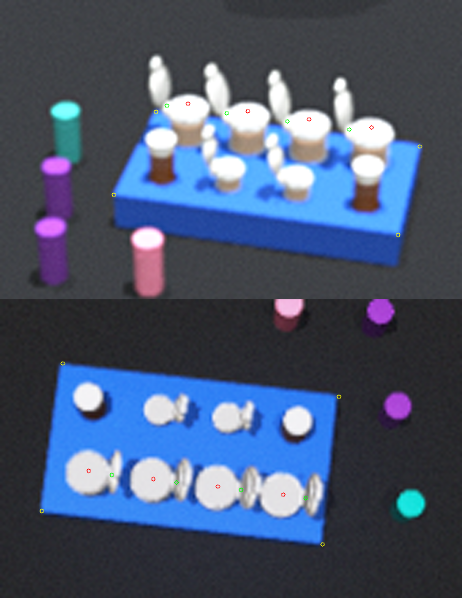

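The fit agrees in both views: rack origin is about (601,12), yaw about -0.108. In the crop, the seat markers sit on the four large vials, the lids stand at the hinge marks and the back row is clear. I'll close the fingers, lift over the bottle and go to the vial-1 end.

Call:
apply_moves --commands '[[0,[0,0,40],[0,0,-6.3]],[0,[0,0,40],[0,0,-6.3]],[0,[29,25.6,0],[0,0,-6.3]],[0,[29,25.6,0],[0,0,0]],[0,[29,25.6,0],[0,0,0]],[0,[29,25.6,0],[0,0,0]],[0,[29,25.6,0],[0,0,0]],[0,[29,25.6,0],[0,0,0]],[0,[29,25.6,0],[0,0,0]],[0,[29,25.6,0],[0,0,0]]]' --squeeze 20

```text
clock: 1.63
eef_pos: [354.1, -330.2, 328.5]
eef_rot: [0.999, -0.054, 0.0, 0.0]
force: [1.0, -1.0, 0.5]
opening: -0.001
finger_force: 0.0
```

Call:
apply_moves --commands '[[0,[29,25.6,0],[0,0,0]],[0,[29,25.6,0],[0,0,0]],[0,[29,25.6,0],[0,0,0]],[0,[29,25.6,0],[0,0,0]],[0,[29,25.6,-20],[0,0,0]],[0,[29,25.6,-20],[0,0,0]],[0,[29,25.6,-20],[0,0,0]],[0,[29,25.6,-20],[0,0,0]],[0,[0,0,-40],[0,0,0]],[0,[0,0,-40],[0,0,0]]]'

```text
clock: 2.47
eef_pos: [581.2, -129.7, 170.7]
eef_rot: [0.999, -0.053, 0.001, 0.0]
force: [0.9, 0.2, -1.3]
opening: -0.002
finger_force: 0.0
```

```bash
python3 - <<'E'
from h import *
s=telemetry.get_state(); print(s["clock"],s["eef_pos"].round(1),s["eef_rot"].round(4),s["force"].round(2),s["opening"],s["q"].round(2))
from scipy.spatial.transform import Rotation as R
M=R.from_quat(s["eef_rot"]).as_matrix(); print(M.round(3))
im=snapshot("scene"); t=s["eef_pos"]
a=proj("scene",[t,t-[0,0,17],t-[0,0,30]]); print(a.round(1))
x,y=int(a[0,0])-70,int(a[0,1])-70
c=cv2.resize(im[y:y+150,x:x+200],None,fx=4,fy=4,interpolation=cv2.INTER_CUBIC)
for q,col in zip(a,((0,255,0),(0,0,255),(255,0,255))): cv2.drawMarker(c,tuple(int(v) for v in (q-[x,y]+.5)*4),col,cv2.MARKER_CROSS,60,1)
cv2.imwrite("pics/tip.png",c)
E
```

```text
2.4667 [ 581.2 -129.7  170.7] [ 9.986e-01 -5.260e-02  1.000e-03  2.000e-04] [ 0.93  0.19 -1.31] -0.002133838766762044 [-0.28  0.47  1.47  0.    1.2   1.39]
[[ 0.994 -0.105  0.002]
 [-0.105 -0.994 -0.001]
 [ 0.002  0.    -1.   ]]
[[264.5 197.7]
 [264.9 205. ]
 [265.2 210.5]]
```

View pics/tip.png

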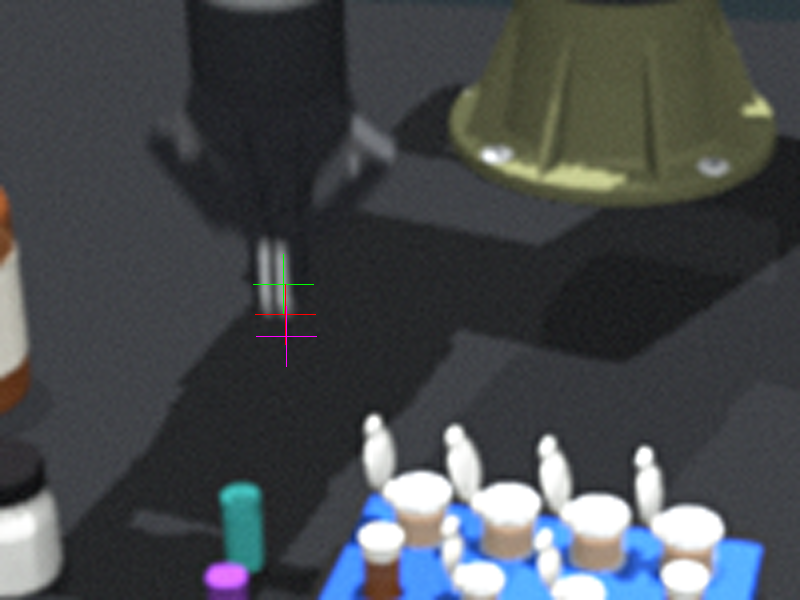

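The closed fingertip is at about crop (275,313), level with the 17 mm mark (red). The linkage begins about 57 mm above the tip, so it clears the lids. Next I'll descend to a tip height of 70 mm and start the sweep.

Call:
apply_moves --commands '[[0,[0,0,-27],[0,0,0]],[0,[0,0,-27],[0,0,0]],[0,[0,0,-20],[0,0,0]],[0,[0.5,0,-7.5],[0,0,0]],[0,[0,0,0],[0,0,0]],[0,[0,0,0],[0,0,0]],[0,[0,0,0],[0,0,0]]]'

```text
clock: 3.1
eef_pos: [581.3, -131.7, 92.2]
eef_rot: [0.999, -0.054, 0.001, 0.0]
force: [-1.1, -0.3, 0.3]
opening: -0.002
finger_force: 0.0
```

Call:
apply_moves --commands '[[0,[4,0,-5],[0,0,0]],[0,[0,0,0],[0,0,0]],[0,[0.5,5,0],[0,0,0]],[0,[0.5,5,0],[0,0,0]],[0,[0,0,0],[0,0,0]]]'

```text
clock: 3.52
eef_pos: [585.6, -120.3, 85.4]
eef_rot: [0.999, -0.054, 0.0, -0.0]
force: [-0.3, 1.0, -1.0]
opening: 0.001
finger_force: 0.0
```

Call:
apply_moves --commands '[[0,[1.2,6,1],[0,0,0]],[0,[0.9,6,0],[0,0,0]],[0,[0.65,6,0],[0,0,0]],[0,[0.65,6,0],[0,0,0]],[0,[0.65,6,0],[0,0,0]],[0,[0.65,6,0],[0,0,0]],[0,[0.65,6,0],[0,0,0]],[0,[0.65,6,0],[0,0,0]],[0,[0.65,6,0],[0,0,0]],[0,[0.65,6,0],[0,0,0]]]'

```text
clock: 4.35
eef_pos: [592.8, -60.7, 86.2]
eef_rot: [0.999, -0.054, 0.0, -0.0]
force: [0.2, 0.7, 0.6]
opening: 0.003
finger_force: 0.0
```

```bash
python3 - <<'E'
from h import *
s=telemetry.get_state(); print(s["eef_pos"].round(1),s["force"].round(2))
im=snapshot("scene")
cv2.imwrite("pics/mid.png",cv2.resize(im[190:310,230:400],None,fx=4,fy=4,interpolation=cv2.INTER_CUBIC))
E
```

```text
[592.8 -60.7  86.2] [0.16 0.66 0.56]
```

View pics/mid.png

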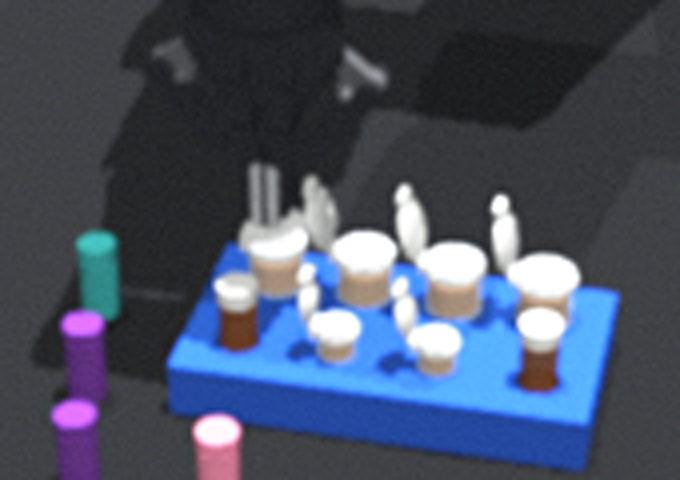

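The crop shows lid 1 pushed down ahead of the fingertips at (270,225). Lids 2–4 at (320,215), (410,220) and (503,230) still stand, as do both small lids. Continuing the sweep.

Call:
apply_moves --commands '[[0,[0.65,6,0],[0,0,0]],[0,[0.65,6,0],[0,0,0]],[0,[0.65,6,0],[0,0,0]],[0,[0.65,6,0],[0,0,0]],[0,[0.65,6,0],[0,0,0]],[0,[0.65,6,0],[0,0,0]],[0,[0.65,6,0],[0,0,0]],[0,[0.65,6,0],[0,0,0]],[0,[0.65,6,0],[0,0,0]]]'

```text
clock: 5.15
eef_pos: [598.7, -6.7, 86.2]
eef_rot: [0.999, -0.054, -0.0, 0.0]
force: [-0.1, -1.0, -0.4]
opening: 0.002
finger_force: 0.0
```

```bash
python3 - <<'E'
from h import *
im=snapshot("scene")
cv2.imwrite("pics/mid2.png",cv2.resize(im[190:310,230:400],None,fx=4,fy=4,interpolation=cv2.INTER_CUBIC))
E
```

```text
(no output)
```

View pics/mid2.png

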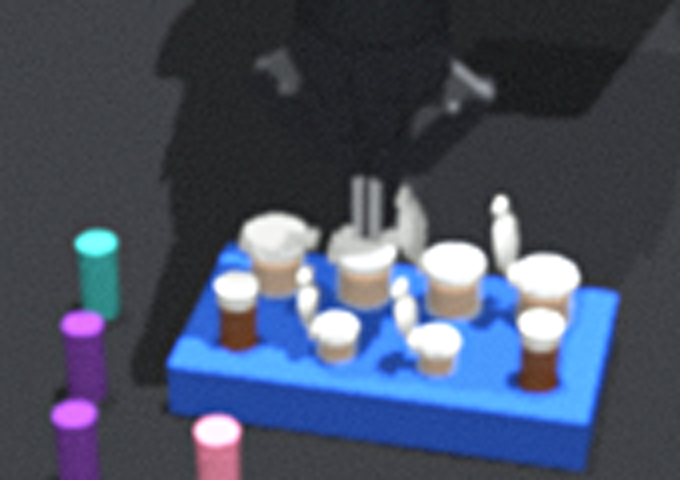

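Lid 1 is shut at (275,235), lid 2 is going down under the tip at (365,245), lids 3 and 4 still stand, and the rack hasn't moved. Continuing.

Call:
apply_moves --commands '[[0,[0.65,6,0],[0,0,0]],[0,[0.65,6,0],[0,0,0]],[0,[0.65,6,0],[0,0,0]],[0,[0.65,6,0],[0,0,0]],[0,[0.65,6,0],[0,0,0]],[0,[0.65,6,0],[0,0,0]],[0,[0.65,6,0],[0,0,0]],[0,[0.65,6,0],[0,0,0]],[0,[0.65,6,0],[0,0,0]],[0,[0.65,6,0],[0,0,0]]]'

```text
clock: 6.03
eef_pos: [605.2, 53.3, 86.2]
eef_rot: [0.999, -0.054, -0.0, 0.0]
force: [0.0, 0.2, 0.1]
opening: -0.003
finger_force: 0.1
```

Call:
apply_moves --commands '[[0,[0.65,6,0],[0,0,0]],[0,[0.65,6,0],[0,0,0]],[0,[0.65,6,0],[0,0,0]],[0,[0.65,6,0],[0,0,0]],[0,[0.65,6,0],[0,0,0]],[0,[0.65,6,0],[0,0,0]],[0,[0.65,6,0],[0,0,0]],[0,[0.65,6,0],[0,0,0]],[0,[0.65,6,0],[0,0,0]],[0,[0.65,6,0],[0,0,0]]]'

```text
clock: 6.87
eef_pos: [611.7, 113.3, 86.2]
eef_rot: [0.999, -0.054, 0.0, -0.0]
force: [-0.6, -0.8, 0.4]
opening: 0.005
finger_force: 0.0
```

Call:
apply_moves --commands '[[0,[0.5,6,0],[0,0,0]],[0,[0.5,6,0],[0,0,0]],[0,[0,0,30],[0,0,0]],[0,[0,0,30],[0,0,0]],[0,[-20,0,30],[0,0,0]],[0,[-30,0,20],[0,0,0]],[0,[-30,0,0],[0,0,0]],[0,[-30,0,0],[0,0,0]],[0,[0,0,0],[0,0,0]],[0,[0,0,0],[0,0,0]]]'

```text
clock: 7.7
eef_pos: [502.1, 125.0, 196.9]
eef_rot: [0.999, -0.054, 0.001, -0.0]
force: [0.0, -0.3, -0.5]
opening: 0.002
finger_force: 0.0
```

```bash
python3 - <<'E'
from h import *
a=snapshot("scene"); b=snapshot("top")
f=lambda i,x,y:cv2.resize(i[y:y+75,x:x+160],None,fx=5,fy=4*0.99,interpolation=cv2.INTER_CUBIC)
g=lambda i,x,y:cv2.resize(i[y:y+95,x:x+160],None,fx=3,fy=3,interpolation=cv2.INTER_CUBIC)
cv2.imwrite("pics/end.png",np.vstack([g(a,230,215),g(b,220,165)]))
s=telemetry.get_state();print(s["eef_pos"].round())
try: 
  for k,v in fit({"scene":a,"top":b}).items(): print(k,v[0].round(3))
except Exception as e: print(e)
E
```

```text
[503. 125. 197.]
None [ 6.00944e+02  1.20470e+01 -1.03000e-01]
scene [ 5.99445e+02  1.14310e+01 -1.17000e-01]
top [ 6.02631e+02  1.20940e+01 -1.01000e-01]
```

View pics/end.png

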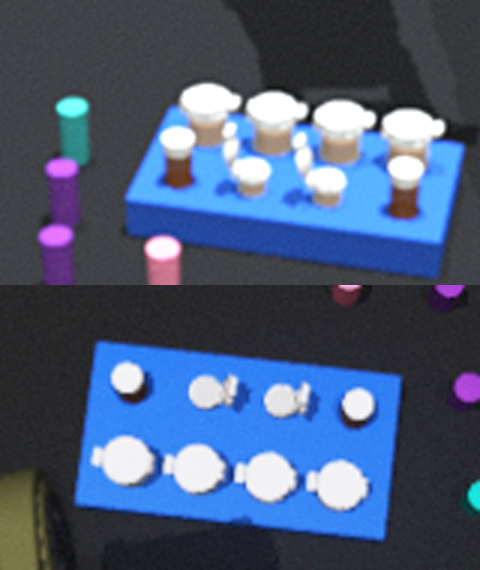

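All four large lids are flat shut, with their lip tabs now on the +y side. Both small lids still stand, the rack hasn't moved, and the arm is clear.

```bash
python3 -c "
from plant import order; print(order.sign_off())"
```

```text
the job is handed in; nothing more can be done
None
```

The four large lids were tipped shut from vial 1 to vial 4 in one light sweep along the row; the closing pictures show all four shut, both small lids open and the rack not shoved, and the job is handed in.

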